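Press a specimen cell shut with bench locking pliers and put it on the balance

ROBOT

A 6-joint arm with a two-finger parallel gripper is mounted at the origin on the work surface. World frame = base frame: x ahead of the robot, y to its left, z up, the work surface at z = 0. Lengths are in m, angles in degrees, forces in N, time in s.
With the tool pointing down it reaches from about 0.3 to 0.75 m from the base axis. Payload 8.5 kg.
Tool frame: the origin (TCP) lies at the very end of the fingers, on their centre line; the grasp point (between the pads) lies 19 mm behind it; x points along the fingers, y is the direction in which the jaws open and shut, and the axes are right-handed (so a half turn about x gives the same grasp; the last joint's range is limited). The gripper opens to 85 mm and grips with 20 to 120 N. Pads are 22 mm wide; open, the fingers measure 114 mm over their backs; the gripper's body (76 mm by 85 mm) begins 54 mm behind the grasp point. The pads swing forward as they close: fully open they stand 13 mm farther back than shut.
Start: joints at [56.534, 21.807, 74.336, -0, 83.858, -12.336], TCP at [0.198, 0.513, 0.231] pointing down, gripper open.
Joint ranges: [-178.18, 178.18], [-50.72, 133.34], [12.68, 142.11], [-81.47, 261.47], [9.98, 163.14], [-165.26, 165.26]. Speed limits (degrees/s): [136.94, 136.94, 180, 180, 180, 180].

INTERFACE

Orientations are given as a 3x3 rotation matrix whose columns are the frame's x, y, z axes.
In Python, from rig import sensors, cams, env gives the robot as it stands.
- The arm moves only by the shell command python3 -m crank 'ROWS' [FORCE]. ROWS is a JSON object of lists of equal length, an entry for each row: "hand": the closure in counts, from 0 (fully open) to 255 (shut); "translation": the shift along the tool's x, y, z in m, a list of three; "dr": the turn, a rotation vector about the tool's x, y, z in rad, a list of three. A call has 1 to 5 rows; each row is the pose to reach, as a shift and turn from the pose commanded when the call began, along the tool's axes at that moment; what a row does not reach only later rows make up. A row lasts 1/10 s, in which the tool goes at most 50 mm and 8.59 degrees, less where a joint would pass 70% of its speed; a pose out of reach is approached as far as the arm can. A call with a gripper value outside its range is refused whole. The fingers move at their own pace and stop on an object; FORCE is the grip in N (left out, the last holds). Time passes only in rows, so rows that repeat a pose let the fingers close. It gives the time, the measured TCP pose, the force and the opening at its end, in the units of the state.
- sensors.observe(): the state, without advancing time (a new reading comes with each control period).
- cams.get_image(name): name is "side" or "top" or "wrist"; returns (picture, depth): 400x640x3 uint8, blue, green, red; 400x640 float32, m along the optical axis (not along the pixel's ray), 0 where there is no reading.
- cams.calibration(name): a dict with "vertical_fov" (degrees; the focal length in pixels is half the picture's height over the tangent of half this angle, whatever the lens; pixels are square), "cx", "cy" (the principal point, pixels), "distortion" ([k1, k2, p1, p2, k3] as OpenCV has them; the pictures are not rectified), "extrinsics" (4x4, takes a point from camera to world coordinates). Camera axes: x right, y down, z forward; pixel columns grow to the right and rows downward; lengths in m; the calibration is good to about 2 mm. A picture is of the moment at which its call begins: read the wrist's pose just before it. calibration takes no time and is no camera call; for the wrist camera it gives the pose at the moment of the call.
- env.close_job(): hands the job in, once; it reports no verdict.
The state is a dict: "time_s": time; "q": joint angles; "qvel": joint speeds; "joint_efforts": joint torques, N m; "position": TCP position; "tool_rot": TCP orientation; "ft_force": force on the tool from outside, world axes, zero at the start; "wrist_torque": the same for the moment, N m; "grip_width": finger opening in m.
Only numpy, scipy, OpenCV 4.12 (cv2) and the standard library are available. Lean on these libraries where they do the work, as an engineer would, in place of code of your own. Each camera call takes 0.05 s, during which the arm holds its last target. There are 200 camera calls.

TASK

Close the specimen cell standing in the jaws of the bench-mounted locking pliers: squeeze the two handles together until the pliers snap over centre and stay locked by themselves when you let go, which presses the cell's cover fully home, then press the raised release lever at the tail down so that the pliers spring open. Then take the closed cell out and stand it upright in the middle of the balance's pan, setting it down without dropping it. Leave the other things on the bench where they are.

Things in the scene. Friction and masses are not known exactly. Their poses are not given: they have to be found in the camera images.
- squeeze (a point): Point midway between the two handles where to squeeze them, 61 mm above the bench, at x = -45 mm of the pliers; same axes. Handles: upright flat bars with black grips, 51 to 71 mm above the bench, free ends 47 mm behind this point (-x). Over their outsides here along y: 60 mm open, 35 mm locked. A fixed bar 6 mm thick lies between them. Both move alike; 10 to 20 N on each closes them.
- handle_left (a joint): Angle of the pliers' handles (both move alike): 0 open, 0.20 rad fully closed against the stop. Springs push the handles open below 0.17 rad (dead centre); beyond it they hold the pliers locked.
- lever_tip (a point): Top of the lever's 16 x 22 mm paddle, 46 mm from its hinge: the place to press down. It moves with the lever: 103 mm above the bench when locked, 78 mm when open. The handles' ends (tops at 71 mm) are about 40 mm nearer to the jaws.
- cover (a joint): Gap of the cell's cover in m: 0 fully home, up to 0.008 ajar at the start; it slides stiffly (4 N) along the cell's y axis and stays where it is left.
- cell_center (a point): Centre of the loose specimen cell, half-way up its 95 mm; z is its upright axis. Aluminium block 50 (x) x 28 (y) mm, 50 mm tall, with a steel cover plate 46 x 8 x 40 mm on its +y side (36 mm thick when shut, up to 44 ajar). On top, on this point's axis, a round stem 22 mm in diameter, from 2.5 to 47.5 mm above this point: grasp its upper half. About 0.3 kg. At first it stands between the jaws.
- cell: The same cell; origin under the middle of its foot.
- lever: Release lever: steel strip 14 mm wide, 52 mm long, 6 mm thick, at the pliers' tail; origin on its hinge, at x = -85 mm of the pliers, 75 mm above the bench; it points to -x. Level while the pliers are open; it rises as they close, to 0.6 rad when locked. Pressed down past about 0.5 rad with 3 to 10 N it drives the handles back over centre: they spring open, and the lever drops level with them.
- pliers: Locking pliers bolted on a fixed dark steel base plate 225 x 90 x 10 mm. Origin on the bench mid-plate; x points along the pliers from handles to jaws, z up. Grey housing 80 mm wide, top at 75 mm, from x = -5 to 35 mm. Behind it (-x) the two handles and the release lever, ahead of it two jaws (tops 54 mm above the bench) that close along y on the cell, whose place is at x = 85 mm.
- pan (a point): Centre of the top of the balance's round flat steel pan, 130 mm in diameter, 67 mm above the bench, no rim. The balance is a fixed white box 270 x 190 mm, 54 mm tall, with a display (up to 75 mm tall) 140 mm from the pan's centre on the robot's side.
- reagent: White plastic bottle with blue cap, 60 mm in diameter, 130 mm tall; origin under its centre. A bystander; leave it alone.
- beaker: Empty glass beaker, 68 mm in diameter, 85 mm tall; origin under its centre. A bystander; leave it alone.
- marker: Black marker pen lying down, 14 mm thick, about 120 mm long along its x axis; origin on its underside. A bystander; leave it alone.
- slidebox: Green flat slide box 90 x 120 x 32 mm; origin under its centre. A bystander; leave it alone.
- dish: Shallow glass dish, 70 mm in diameter, 18 mm tall; origin under its centre. A bystander; leave it alone.
- jar: Amber jar with white lid, 76 mm in diameter, 90 mm tall; origin under its centre. A bystander; leave it alone.
- spatula: Steel spatula with black handle, 180 mm long, lying along its x axis; origin on its underside. A bystander; leave it alone.
- pad_left: Spring-loaded rubber pad (40 x 8 x 30 mm) on the inside of the left jaw; its origin is not on the pad but beside the housing. The gap between the pads is 58 mm open; they press the locked cell with about 6 N each.
- pad_right: Spring-loaded rubber pad (40 x 8 x 30 mm) on the inside of the right jaw; its origin is not on the pad but beside the housing. The gap between the pads is 58 mm open; they press the locked cell with about 6 N each.
Mind the look-alikes: they are no part of the job. There is more than one size of the cell; the job needs the smaller.

How it is judged:
By the outcome, as a careful person would: the job done as asked, in the order asked, and still so for the second after the job is handed in, with the robot touching nothing.
It also fails if it takes over 58 s, if anything falls off the work surface, if the arm or the gripper's body presses on something with over 40 N, if the wrist force passes 120 N, or if a joint passes its speed limit or range.

## Working session

There is one attempt and no reset: what is moved stays moved. The work goes in short steps, Python scripts to look and compute and a shell command to move; the robot and the scene stay as the last step left them, time stands still between calls to the robot, and variables do not carry over. Pictures are saved under pics/ and viewed, about 8 in all and at most 12, crops included, and the job is handed in when it is done.

```bash
ls; mkdir -p pics; python3 - <<'E'
from rig import sensors,cams
import cv2,numpy as np
s=sensors.observe(); print(s)
for n in ("top","side"):
    im,d=cams.get_image(n); c=cams.calibration(n); print(n,c)
    cv2.imwrite(f"pics/{n}0.png",im); np.save(f"pics/{n}0.npy",d)
E
```

```text
pics
{'time_s': 0.0, 'q': array([ 5.65348185e+01,  2.18409314e+01,  7.43849235e+01,  5.48146815e-04,
        8.38580681e+01, -1.23356161e+01]), 'qvel': array([-0.03761109, -0.04060967,  0.03814276, -0.01129498, -0.04209631,
       -0.03842683]), 'joint_efforts': array([ 8.68121024e-04, -4.48473215e+01, -2.31277478e+01, -1.61988928e-04,
        4.82035000e-03, -4.74501496e-05]), 'position': array([0.19809584, 0.51277244, 0.23071133]), 'tool_rot': array([[-8.15632259e-04,  3.60478554e-01,  9.32767145e-01],
       [-1.21666469e-03,  9.32766407e-01, -3.60479333e-01],
       [-9.99998927e-01, -1.42888342e-03, -3.22212843e-04]]), 'ft_force': array([-0.71943537, -0.54391802,  0.26201882]), 'wrist_torque': array([-0.01935247,  0.00129548,  0.01169392]), 'grip_width': 0.08545909635512813}
top {'vertical_fov': 49.308414148377096, 'cx': 323.20617490873724, 'cy': 193.44479626813825, 'distortion': array([-0.10437569,  0.        ,  0.        ,  0.        ,  0.        ]), 'extrinsics': array([[-0.02168451, -0.99814269,  0.05692931,  0.49662389],
       [-0.99976031,  0.02182115,  0.00177961, -0.02092681],
       [-0.00301857, -0.05687708, -0.99837663,  1.48564609],
       [ 0.        ,  0.        ,  0.        ,  1.        ]])}
side {'vertical_fov': 49.928698068663905, 'cx': 311.49460174961763, 'cy': 195.5489897049605, 'distortion': array([0.01168304, 0.        , 0.        , 0.        , 0.        ]), 'extrinsics': array([[ 0.84309362, -0.35458937,  0.40430128,  0.15741296],
       [-0.53764699, -0.5716602 ,  0.61979056, -0.69164748],
       [ 0.0113518 , -0.73991283, -0.67260697,  0.84937902],
       [ 0.        ,  0.        ,  0.        ,  1.        ]])}
```

View pics/top0.png

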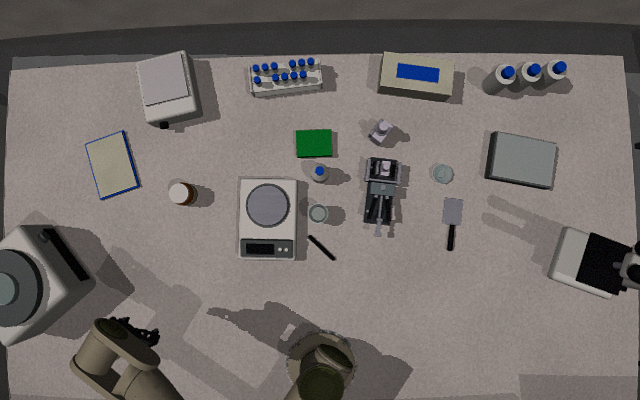

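View pics/side0.png

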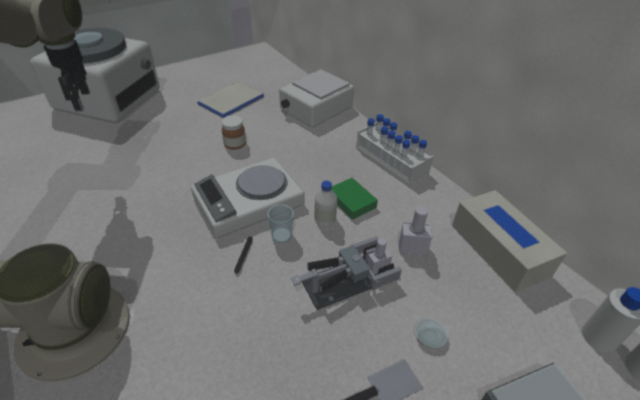

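```bash
cat > h.py <<'E'
import numpy as np,cv2
from rig import sensors,cams
def K(c):
    f=200/np.tan(np.radians(c["vertical_fov"]/2)); return np.array([[f,0,c["cx"]],[0,f,c["cy"]],[0,0,1]])
def rays(c,uv):
    p=cv2.undistortPoints(np.array(uv,float).reshape(-1,1,2),K(c),np.array(c["distortion"]))[:,0]
    return np.c_[p,np.ones(len(p))]
def plane(c,uv,z):
    E=c["extrinsics"]; d=rays(c,uv)@E[:3,:3].T; o=E[:3,3]
    return o+d*((z-o[2])/d[:,2])[:,None]
def cloud(c,d):
    v,u=np.mgrid[0:400,0:640]; r=rays(c,np.c_[u.ravel(),v.ravel()])*d.ravel()[:,None]
    E=c["extrinsics"]; return (r@E[:3,:3].T+E[:3,3]).reshape(400,640,3)
def proj(c,P):
    E=np.linalg.inv(c["extrinsics"]); return cv2.projectPoints(np.array(P,float).reshape(-1,3),cv2.Rodrigues(E[:3,:3])[0],E[:3,3],K(c),np.array(c["distortion"]))[0][:,0]
E
python3 - <<'E'
from h import *
c=cams.calibration("top");d=np.load("pics/top0.npy");im=cv2.imread("pics/top0.png")
P=cloud(c,d)
a=cv2.resize(im[110:245,340:440],None,fx=4.4,fy=4.4,interpolation=cv2.INTER_CUBIC)
z=np.clip(P[110:245,340:440,2]/0.12,0,1);b=cv2.resize(cv2.applyColorMap((z*255).astype(np.uint8),cv2.COLORMAP_JET),None,fx=3.5,fy=4.4,interpolation=cv2.INTER_NEAREST)
cv2.imwrite("pics/crop1.png",np.hstack([a,b]))
print(proj(c,[[0.5,-0.1,0],[.6,-.1,0]]))
# pan: height 67
for n,lo,hi,box in (("pan",.060,.072,(170,240,235,300)),("stem",.085,.105,(155,180,370,400)),("big",.085,.2,(110,150,360,400)),("house",.068,.08,(150,210,360,400))):
    v0,v1,u0,u1=box;Q=P[v0:v1,u0:u1].reshape(-1,3);Q=Q[(Q[:,2]>lo)&(Q[:,2]<hi)];print(n,len(Q),Q.mean(0).round(4),Q.min(0).round(4),Q.max(0).round(4))
E
```

```text
[[347.71060207 216.75677205]
 [346.98982673 187.47369631]]
pan 1327 [0.5382 0.1653 0.0667] [0.4322 0.0753 0.06  ] [0.6293 0.2602 0.072 ]
stem 18 [ 0.6566 -0.2187  0.1   ] [ 0.6477 -0.2309  0.0855] [ 0.6687 -0.2112  0.1045]
big 107 [ 0.7809 -0.209   0.128 ] [ 0.7679 -0.2241  0.0854] [ 0.7985 -0.1959  0.1422]
house 380 [ 0.5767 -0.2095  0.0747] [ 0.5218 -0.2523  0.068 ] [ 0.673  -0.1694  0.0799]
```

View pics/crop1.png

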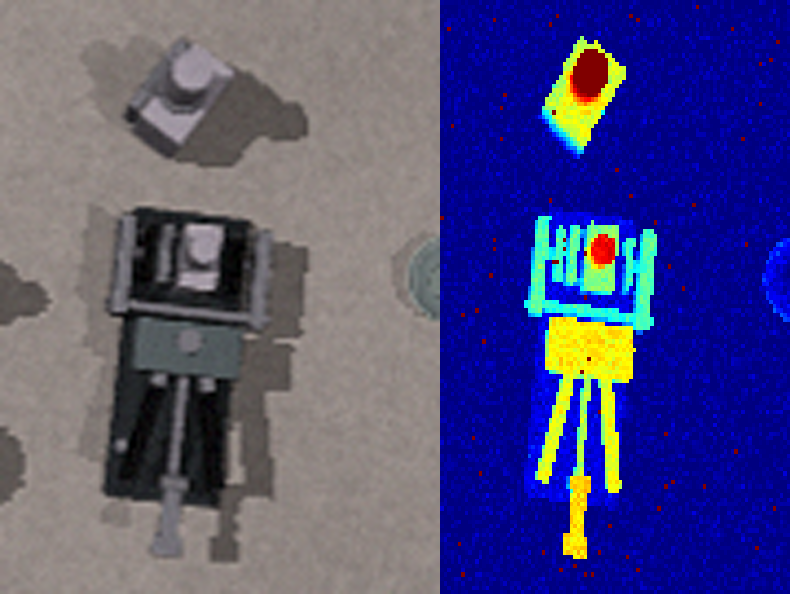

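```bash
python3 - <<'E'
from h import *
c=cams.calibration("top");d=np.load("pics/top0.npy");P=cloud(c,d)
def comp(lo,hi,box,k=0):
    v0,v1,u0,u1=box;m=np.zeros((400,640),np.uint8);m[v0:v1,u0:u1]=((P[v0:v1,u0:u1,2]>lo)&(P[v0:v1,u0:u1,2]<hi))
    if k:m=cv2.morphologyEx(m,cv2.MORPH_OPEN,np.ones((k,k)))
    n,l,s,_=cv2.connectedComponentsWithStats(m);i=1+np.argmax(s[1:,4]);return P[l==i]
Q=comp(.061,.073,(175,232,235,300),3);print("pan",Q.mean(0),Q.min(0),Q.max(0),cv2.minEnclosingCircle(Q[:,:2].astype(np.float32)))
H=comp(.066,.084,(178,200,360,400),9);r=cv2.minAreaRect(H[:,:2].astype(np.float32));print("house",len(H),H.mean(0),r)
L=comp(.066,.09,(217,240,365,390));print("lever",L.mean(0),L.min(0),L.max(0))
T=L[L[:,0]<L[:,0].min()+.012];print("tip",T.mean(0))
S=comp(.095,.115,(155,180,370,400));print("stem",len(S),S.mean(0),S.min(0),S.max(0))
B=comp(.05,.072,(160,180,380,395));print("block",len(B),B.mean(0),cv2.minAreaRect(B[:,:2].astype(np.float32)))
h=H.mean(0)[:2];t=T.mean(0)[:2];ax=h-t;print(np.degrees(np.arctan2(ax[1],ax[0])),np.linalg.norm(ax))
E
```

```text
pan [0.54252784 0.16513371 0.06780574] [0.48153694 0.10291558 0.06112272] [0.60581926 0.22758684 0.07298308] ((0.5420283079147339, 0.16605764627456665), 0.0663028433918953)
house 143 [ 0.58531361 -0.23083818  0.07616998] ((0.5853568315505981, -0.23073206841945648), (0.0369105227291584, 0.036363258957862854), 88.44035339355469)
lever [ 0.46428951 -0.19502579  0.07907496] [ 0.43522632 -0.20673934  0.07089882] [ 0.4966631  -0.18233786  0.08607131]
tip [ 0.44100966 -0.19294163  0.07869687]
stem 41 [ 0.65810298 -0.22106501  0.10596406] [ 0.64870074 -0.23090273  0.09680378] [ 0.66866031 -0.2110675   0.11198753]
block 55 [ 0.64252461 -0.22303989  0.06089711] ((0.6442475914955139, -0.22282138466835022), (0.028757667168974876, 0.02240828052163124), 81.52950286865234)
-14.714529105154615 0.1491971113043802
```

```bash
cat >> h.py <<'E'
from scipy.spatial.transform import Rotation as R
def go(xyz,yaw):
    s=sensors.observe();T=s["tool_rot"];a=np.radians(yaw)
    y=np.array([np.cos(a),np.sin(a),0]);x=np.array([0,0,-1.]);W=np.c_[x,y,np.cross(x,y)]
    print("tr",(T.T@(np.array(xyz)-s["position"])).round(4),"dr",R.from_matrix(T.T@W).as_rotvec().round(4),"t",s["time_s"])
def st():
    s=sensors.observe();T=s["tool_rot"];print("t",round(s["time_s"],2),"p",s["position"].round(4),"yaw",np.degrees(np.arctan2(T[1,1],T[0,1])).round(2),"F",s["ft_force"].round(1),"w",round(s["grip_width"],4),"q",np.round(s["q"],1))
E
python3 - <<'E'
from h import *
s=sensors.observe();c=cams.calibration("wrist");E=c["extrinsics"];T=s["tool_rot"]
print(c,"\ncam in tool",T.T@(E[:3,3]-s["position"]),"\n",T.T@E[:3,:3])
go([.52,-.21,.33],83.15)
E
```

```text
{'vertical_fov': 61.70723641514997, 'cx': 317.7559452561515, 'cy': 200.6009205506439, 'distortion': array([0.0012551, 0.       , 0.       , 0.       , 0.       ]), 'extrinsics': array([[ 3.61373555e-01,  8.82005125e-01,  3.02450182e-01,
         1.20222316e-01],
       [ 9.32420874e-01, -3.41596137e-01, -1.17912649e-01,
         5.44266055e-01],
       [-6.83747210e-04,  3.24621376e-01, -9.45843800e-01,
         3.72589531e-01],
       [ 0.00000000e+00,  0.00000000e+00,  0.00000000e+00,
         1.00000000e+00]])} 
cam in tool [-0.14177898  0.00110162 -0.0840536 ] 
 [[-6.08563803e-04 -3.24886534e-01  9.45752806e-01]
 [ 9.99999380e-01 -1.07965783e-03  2.72584057e-04]
 [ 9.32530530e-04  9.45752385e-01  3.24886989e-01]]
tr [-0.0986 -0.5583  0.5608] dr [-0.2493 -0.0004  0.0013] t 0.1
```

```bash
R='[0,0,0]'
python3 -m crank '{"hand":[0,0,0,0,0],"translation":[[-0.006,-0.034,0.034],[-0.012,-0.068,0.068],[-0.019,-0.102,0.102],[-0.025,-0.136,0.136],[-0.031,-0.170,0.170]],"dr":[[0,0,0],[0,0,0],[0,0,0],[0,0,0],[0,0,0]]}'
python3 -m crank '{"hand":[0,0,0,0,0],"translation":[[-0.006,-0.034,0.034],[-0.012,-0.068,0.068],[-0.019,-0.102,0.102],[-0.025,-0.136,0.136],[-0.031,-0.170,0.170]],"dr":[[0,0,0],[0,0,0],[0,0,0],[0,0,0],[0,0,0]]}'
python3 -m crank '{"hand":[0,0,0,0,0],"translation":[[-0.006,-0.034,0.034],[-0.012,-0.068,0.068],[-0.019,-0.102,0.102],[-0.025,-0.136,0.136],[-0.031,-0.170,0.170]],"dr":[[0,0,0],[0,0,0],[0,0,0],[0,0,0],[0,0,0]]}'
python3 -c "
from h import *
st();go([.52,-.21,.33],83.15)"
```

```text
time_s: 0.6
position: [0.2957, 0.2914, 0.2624]
tool_rot: [[-0.0, 0.36, 0.933], [-0.0, 0.933, -0.36], [-1.0, -0.0, -0.0]]
ft_force: [1.5, 0.6, 1.1]
grip_width: 0.0851
time_s: 1.1
position: [0.393, 0.0713, 0.2936]
tool_rot: [[0.0, 0.361, 0.933], [0.0, 0.933, -0.361], [-1.0, 0.0, 0.0]]
ft_force: [1.5, 1.4, -0.3]
grip_width: 0.0854
time_s: 1.6
position: [0.4904, -0.1486, 0.3243]
tool_rot: [[-0.0, 0.361, 0.933], [0.0, 0.933, -0.361], [-1.0, 0.0, -0.001]]
ft_force: [1.4, 0.2, -0.1]
grip_width: 0.085
t 1.6 p [ 0.4904 -0.1486  0.3243] yaw 68.84 F [ 1.4  0.2 -0.1] w 0.085 q [-30.1  15.1  69.1   0.   95.8 -99. ]
tr [-0.0057 -0.0466  0.0498] dr [-2.497e-01 -5.000e-04 -2.000e-04] t 1.6
```

```bash

python3 -m crank '{"hand":[0,0,0,0,0],"translation":[[-0.002,-0.02,0.02],[-0.006,-0.047,0.050],[-0.006,-0.047,0.05],[-0.006,-0.047,0.05],[-0.006,-0.047,0.05]],"dr":[[-0.13,0,0],[-0.25,0,0],[-0.25,0,0],[-0.25,0,0],[-0.25,0,0]]}'
python3 - <<'E'
from h import *
st()
c=cams.calibration("wrist");im,d=cams.get_image("wrist");np.save("pics/w1.npy",d);np.save("pics/w1E.npy",c["extrinsics"]);cv2.imwrite("pics/w1.png",im)
E
```

```text
time_s: 2.1
position: [0.5195, -0.2077, 0.3303]
tool_rot: [[-0.0, 0.119, 0.993], [0.0, 0.993, -0.119], [-1.0, 0.0, -0.0]]
ft_force: [0.1, 0.1, 0.3]
grip_width: 0.0855
t 2.1 p [ 0.5195 -0.2077  0.3303] yaw 83.18 F [0.1 0.1 0.3] w 0.0855 q [ -33.9   20.1   60.9    0.    99.  -117.1]
```

View pics/w1.png

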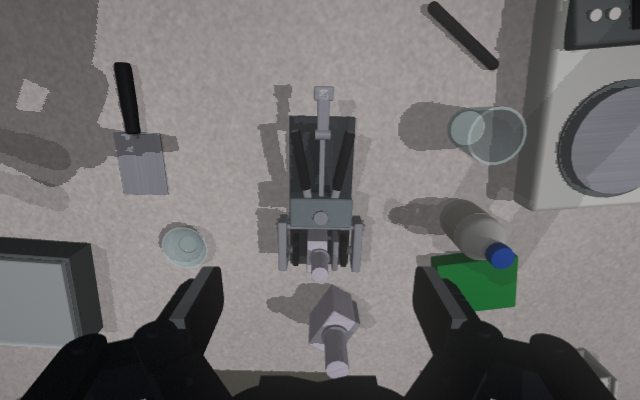

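```bash
python3 - <<'E'
from h import *
c=cams.calibration("wrist");c["extrinsics"]=np.load("pics/w1E.npy");d=np.load("pics/w1.npy");im=cv2.imread("pics/w1.png")
P=cloud(c,d)
def sel(lo,hi,box,k=3):
    v0,v1,u0,u1=box;m=np.zeros((400,640),np.uint8);m[v0:v1,u0:u1]=((P[v0:v1,u0:u1,2]>lo)&(P[v0:v1,u0:u1,2]<hi))
    m=cv2.morphologyEx(m,cv2.MORPH_OPEN,np.ones((k,k)))
    n,l,s,_=cv2.connectedComponentsWithStats(m);i=1+np.argmax(s[1:,4]);return P[l==i]
for n,a in dict(house=(.068,.083,(193,232,280,362)),paddle=(.069,.09,(84,102,310,336)),stem=(.095,.115,(240,285,300,340)),block=(.055,.07,(235,275,300,340))).items():
    k=9 if n=="house" else 3
    Q=sel(*a,k);r=cv2.minAreaRect(Q[:,:2].astype(np.float32));print(n,len(Q),Q.mean(0).round(4),np.round(r[0],4),np.round(r[1],4),round(r[2],1))
# handles: black bars
for n,b in dict(hl=(130,190,292,315),hr=(130,190,332,352)).items():
    Q=sel(.06,.08,b,2);print(n,len(Q));  l=cv2.fitLine(Q[:,:2].astype(np.float32),cv2.DIST_HUBER,0,.01,.01).ravel();print(n,l,np.degrees(np.arctan2(l[1],l[0])),Q.min(0),Q.max(0))
k=4;cv2.imwrite("pics/w1c.png",cv2.resize(im[80:285,265:375],None,fx=2.9,fy=2.9,interpolation=cv2.INTER_CUBIC))
E
```

```text
house 1773 [ 0.5882 -0.2103  0.0743] [ 0.5889 -0.2115] [0.0799 0.0399] 82.2
paddle 296 [ 0.4454 -0.1914  0.077 ] [ 0.4456 -0.1914] [0.0204 0.0162] 83.1
stem 244 [ 0.6574 -0.2216  0.1033] [ 0.6588 -0.2215] [0.0208 0.0209] 64.5
block 415 [ 0.6494 -0.2256  0.0602] [ 0.6587 -0.2235] [0.0318 0.0495] 81.9
hl 581
hl [ 0.99829787  0.05832132  0.52791    -0.22684659] 3.3434625 [ 0.43654094 -0.23411137  0.00674443] [ 0.57108254 -0.19662986  0.47208613]
hr 575
hr [ 0.9521365  -0.30567303  0.52165604 -0.17378078] -17.798658 [ 0.43654094 -0.19662986  0.00720119] [ 0.58211196 -0.15863764  0.47208613]
```

View pics/w1c.png

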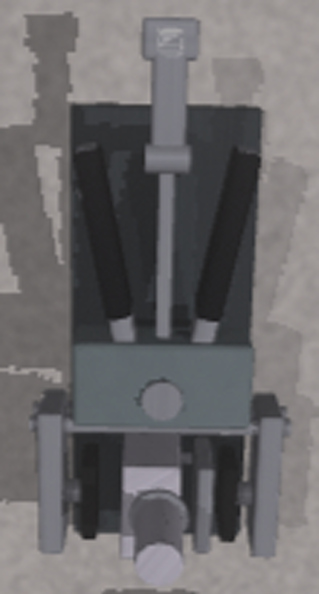

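```bash
python3 -c "
from h import *
go([.529,-.2033,.046],82.3)"
```

```text
tr [0.2845 0.0052 0.009 ] dr [ 0.0159 -0.0001 -0.0001] t 2.15
```

```bash

python3 -m crank '{"hand":[0,0,0,0,0],"translation":[[0.045,0.005,0.009],[0.09,0.005,0.009],[0.135,0.005,0.009],[0.17,0.005,0.009],[0.19,0.005,0.009]],"dr":[[0.016,0,0],[0.016,0,0],[0.016,0,0],[0.016,0,0],[0.016,0,0]]}'
python3 -m crank '{"hand":[0,0,0,0,0],"translation":[[0.03,0,0],[0.06,0,0],[0.085,0,0],[0.0945,0,0],[0.0945,0,0]],"dr":[[0,0,0],[0,0,0],[0,0,0],[0,0,0],[0,0,0]]}'
python3 -c "
from h import *
st();go([.529,-.2033,.046],82.3)"
```

```text
time_s: 2.65
position: [0.5282, -0.2029, 0.1379]
tool_rot: [[-0.003, 0.134, 0.991], [0.002, 0.991, -0.134], [-1.0, 0.002, -0.003]]
ft_force: [0.1, -0.2, 0.3]
grip_width: 0.0854
time_s: 3.15
position: [0.529, -0.2038, 0.0455]
tool_rot: [[-0.001, 0.134, 0.991], [0.001, 0.991, -0.134], [-1.0, 0.001, -0.001]]
ft_force: [-0.2, -0.4, 0.6]
grip_width: 0.0854
t 3.15 p [ 0.529  -0.2038  0.0455] yaw 82.3 F [-0.2 -0.4  0.6] w 0.0854 q [ -33.    34.8   86.     0.    59.3 -115.3]
tr [-0.0005  0.0005 -0.0001] dr [ 0.     -0.0014 -0.0007] t 3.15
```

```bash

python3 -m crank '{"hand":[120,160,200,230,255],"translation":[[0,0,0],[0,0,0],[0,0,0],[0,0,0],[0,0,0]],"dr":[[0,0,0],[0,0,0],[0,0,0],[0,0,0],[0,0,0]]}' 40
python3 -m crank '{"hand":[255,255,255,255,255],"translation":[[0,0,0],[0,0,0],[0,0,0],[0,0,0],[0,0,0]],"dr":[[0,0,0],[0,0,0],[0,0,0],[0,0,0],[0,0,0]]}' 50
python3 -m crank '{"hand":[255,255,255,255,255],"translation":[[0,0,0],[0,0,0],[0,0,0],[0,0,0],[0,0,0]],"dr":[[0,0,0],[0,0,0],[0,0,0],[0,0,0],[0,0,0]]}' 60
```

```text
time_s: 3.65
position: [0.5302, -0.2042, 0.0483]
tool_rot: [[0.003, 0.134, 0.991], [-0.001, 0.991, -0.134], [-1.0, -0.0, 0.003]]
ft_force: [-2.6, 4.4, 10.3]
grip_width: 0.0326
time_s: 4.15
position: [0.5301, -0.2042, 0.0484]
tool_rot: [[0.003, 0.135, 0.991], [-0.001, 0.991, -0.135], [-1.0, -0.0, 0.003]]
ft_force: [-1.3, 5.3, 12.3]
grip_width: 0.0322
time_s: 4.65
position: [0.5301, -0.2042, 0.0485]
tool_rot: [[0.003, 0.135, 0.991], [-0.001, 0.991, -0.135], [-1.0, -0.0, 0.003]]
ft_force: [-2.5, 4.6, 11.4]
grip_width: 0.0316
```

```bash

python3 -m crank '{"hand":[120,60,0,0,0],"translation":[[0,0,0],[0,0,0],[0,0,0],[0,0,0],[0,0,0]],"dr":[[0,0,0],[0,0,0],[0,0,0],[0,0,0],[0,0,0]]}'
python3 -m crank '{"hand":[0,0,0,0,0],"translation":[[-0.03,0,0],[-0.08,0,0],[-0.13,0,0],[-0.17,0,0],[-0.17,0,0]],"dr":[[0,0,0],[0,0,0],[0,0,0],[0,0,0],[0,0,0]]}'
python3 - <<'E'
from h import *
st()
c=cams.calibration("wrist");im,d=cams.get_image("wrist");np.save("pics/w2.npy",d);np.save("pics/w2E.npy",c["extrinsics"]);cv2.imwrite("pics/w2.png",im)
print(proj(c,[[.4456,-.1914,.09],[.5889,-.2115,.075],[.6588,-.2215,.105]]))
E
```

```text
time_s: 5.15
position: [0.5293, -0.2046, 0.0458]
tool_rot: [[-0.0, 0.134, 0.991], [-0.0, 0.991, -0.134], [-1.0, -0.0, -0.0]]
ft_force: [-0.6, 0.9, 0.4]
grip_width: 0.0853
time_s: 5.65
position: [0.531, -0.2055, 0.2216]
tool_rot: [[0.009, 0.134, 0.991], [-0.006, 0.991, -0.134], [-1.0, -0.005, 0.01]]
ft_force: [0.3, -0.3, 0.3]
grip_width: 0.0855
t 5.65 p [ 0.531  -0.2055  0.2216] yaw 82.28 F [ 0.3 -0.3  0.3] w 0.0855 q [ -33.1   23.9   72.6   -0.    82.9 -115.4]
[[320.18042624  79.99767481]
 [319.20650028 241.54198034]
 [318.60652644 323.74487153]]
```

View pics/w2.png

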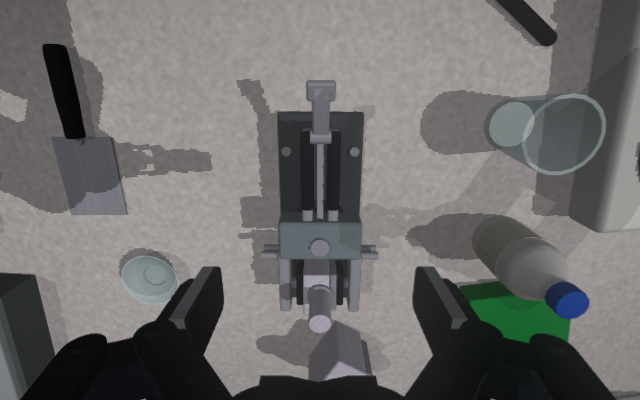

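```bash
python3 - <<'E'
from h import *
c=cams.calibration("wrist");c["extrinsics"]=np.load("pics/w2E.npy");d=np.load("pics/w2.npy");im=cv2.imread("pics/w2.png");P=cloud(c,d)
def sel(lo,hi,box,k=3):
    v0,v1,u0,u1=box;m=np.zeros((400,640),np.uint8);m[v0:v1,u0:u1]=((P[v0:v1,u0:u1,2]>lo)&(P[v0:v1,u0:u1,2]<hi))
    m=cv2.morphologyEx(m,cv2.MORPH_OPEN,np.ones((k,k)))
    n,l,s,_=cv2.connectedComponentsWithStats(m);i=1+np.argmax(s[1:,4]);return P[l==i]
for n,a in dict(paddle=(.085,.12,(70,105,300,340)),house=(.07,.083,(215,262,275,366)),stem=(.095,.115,(280,335,300,340)),block=(.053,.072,(262,315,295,340))).items():
    Q=sel(*a);r=cv2.minAreaRect(Q[:,:2].astype(np.float32));print(n,len(Q),Q.mean(0).round(4),Q.max(0).round(4),np.round(r[0],4),np.round(r[1],4),round(r[2],1))
    if n=="paddle":go([*Q.mean(0)[:2],.13],82.3)
E
```

```text
paddle 672 [ 0.4536 -0.1924  0.1028] [ 0.4636 -0.1809  0.108 ] [ 0.4542 -0.1924] [0.0217 0.0173] 82.2
tr [ 0.0879  0.0023 -0.0779] dr [-0.0004  0.0049  0.0023] t 5.7
house 3144 [ 0.5876 -0.2111  0.0743] [ 0.6136 -0.17    0.0795] [ 0.5884 -0.2115] [0.0799 0.0418] 82.6
stem 447 [ 0.6572 -0.2208  0.103 ] [ 0.6701 -0.2105  0.1059] [ 0.6591 -0.2209] [0.0213 0.0208] 21.8
block 954 [ 0.6508 -0.2205  0.0595] [ 0.685  -0.2016  0.072 ] [ 0.6587 -0.221 ] [0.0351 0.0489] 82.3
```

```bash

python3 -m crank '{"hand":[100,200,255,255,255],"translation":[[0.0,0.002,-0.04],[0.03,0.002,-0.08],[0.06,0.002,-0.08],[0.085,0.002,-0.08],[0.09,0.002,-0.08]],"dr":[[0,0.005,0.002],[0,0.005,0.002],[0,0.005,0.002],[0,0.005,0.002],[0,0.005,0.002]]}' 30
python3 -m crank '{"hand":[255,255,255,255,255],"translation":[[0.006,0,0],[0.012,0,0],[0.018,0,0],[0.024,0,0],[0.024,0,0]],"dr":[[0,0,0],[0,0,0],[0,0,0],[0,0,0],[0,0,0]]}'
python3 -m crank '{"hand":[255,255,255,255,255],"translation":[[0.002,0,0],[0.004,0,0],[0.006,0,0],[0.008,0,0],[0.010,0,0]],"dr":[[0,0,0],[0,0,0],[0,0,0],[0,0,0],[0,0,0]]}'
```

```text
time_s: 6.2
position: [0.4486, -0.1907, 0.1227]
tool_rot: [[-0.01, 0.135, 0.991], [0.007, 0.991, -0.135], [-1.0, 0.005, -0.011]]
ft_force: [-0.0, -0.0, -0.1]
grip_width: 0.0116
time_s: 6.7
position: [0.4501, -0.1916, 0.1015]
tool_rot: [[-0.005, 0.134, 0.991], [0.003, 0.991, -0.134], [-1.0, 0.002, -0.005]]
ft_force: [0.1, 0.7, 0.7]
grip_width: 0.0003
time_s: 7.2
position: [0.4502, -0.1917, 0.0917]
tool_rot: [[-0.005, 0.134, 0.991], [0.003, 0.991, -0.134], [-1.0, 0.002, -0.005]]
ft_force: [-0.2, -0.1, 0.5]
grip_width: 0.0002
```

```bash

python3 -m crank '{"hand":[255,100,0,0,0],"translation":[[-0.04,0,0],[-0.08,0,0.02],[-0.12,0,0.05],[-0.14,0,0.09],[-0.14,0,0.09]],"dr":[[0,0,0],[0,0,0],[0,-0.005,-0.002],[0,-0.005,-0.002],[0,-0.005,-0.002]]}'
python3 - <<'E'
from h import *
st()
c=cams.calibration("wrist");im,d=cams.get_image("wrist");P=cloud(c,d);cv2.imwrite("pics/w3.png",im)
def sel(lo,hi,w,k=3):
    m=((P[...,2]>lo)&(P[...,2]<hi)&(abs(P[...,0]-w[0])<w[2])&(abs(P[...,1]-w[1])<w[2])).astype(np.uint8)
    m=cv2.morphologyEx(m,cv2.MORPH_OPEN,np.ones((k,k)))
    n,l,s,_=cv2.connectedComponentsWithStats(m);i=1+np.argmax(s[1:,4]);return P[l==i]
for n,a in dict(paddle=(.065,.12,(.446,-.192,.015)),stem=(.095,.115,(.659,-.221,.03)),block=(.053,.072,(.659,-.221,.035))).items():
    Q=sel(*a);r=cv2.minAreaRect(Q[:,:2].astype(np.float32));print(n,len(Q),Q.mean(0).round(4),Q.max(0).round(4),np.round(r[0],4),np.round(r[1],4),round(r[2],1))
go([.659,-.221,.20],82.3)
E
```

```text
time_s: 7.7
position: [0.5439, -0.2052, 0.2341]
tool_rot: [[0.007, 0.133, 0.991], [-0.004, 0.991, -0.133], [-1.0, -0.003, 0.007]]
ft_force: [-1.1, -0.1, -1.8]
grip_width: 0.058
t 7.7 p [ 0.5439 -0.2052  0.2341] yaw 82.34 F [-1.1 -0.1 -1.8] w 0.058 q [ -32.3   24.7   69.2    0.    85.7 -114.7]
paddle 679 [ 0.4479 -0.1915  0.0769] [ 0.4609 -0.1801  0.0792] [ 0.4493 -0.1918] [0.0208 0.0233] 82.6
stem 427 [ 0.6574 -0.2208  0.103 ] [ 0.6701 -0.2106  0.1057] [ 0.6593 -0.2211] [0.021  0.0213] 6.7
block 910 [ 0.651  -0.2203  0.0593] [ 0.6841 -0.2009  0.0719] [ 0.6588 -0.2208] [0.0356 0.049 ] 81.9
tr [ 0.0322 -0.0007  0.1185] dr [0.0006 0.0022 0.0009] t 7.75
```

View pics/w3.png

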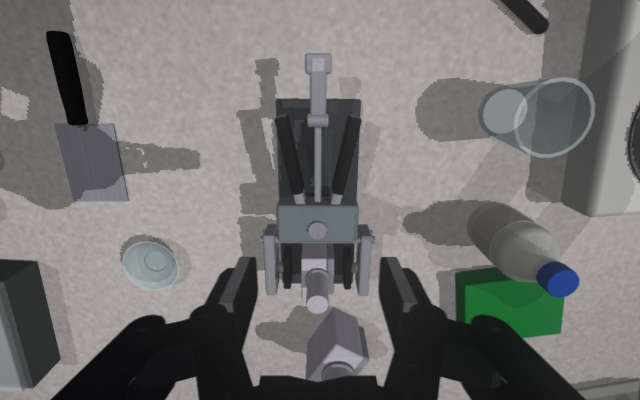

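```bash

python3 -m crank '{"hand":[0,0,0,0,0],"translation":[[0.0,0,0.04],[0.01,0,0.08],[0.03,-0.001,0.1185],[0.06,-0.001,0.1185],[0.06,-0.001,0.1185]],"dr":[[0,0.002,0.001],[0,0.002,0.001],[0,0.002,0.001],[0,0.002,0.001],[0,0.002,0.001]]}'
python3 -c "
from h import *
st();go([.659,-.221,.074],82.3)"
```

```text
time_s: 8.25
position: [0.6553, -0.2202, 0.1653]
tool_rot: [[-0.012, 0.134, 0.991], [0.007, 0.991, -0.134], [-1.0, 0.005, -0.013]]
ft_force: [-0.7, 0.3, -0.6]
grip_width: 0.0854
t 8.25 p [ 0.6553 -0.2202  0.1653] yaw 82.28 F [-0.7  0.3 -0.6] w 0.0854 q [ -28.4   39.3   53.9    0.    87.5 -110.6]
tr [ 0.0913 -0.0008  0.0049] dr [-0.0004 -0.0126 -0.0049] t 8.25
```

```bash

python3 -m crank '{"hand":[0,0,0,0,0],"translation":[[0.02,0,0],[0.05,0,0],[0.075,0,0],[0.075,0,0],[0.075,0,0]],"dr":[[0,0,0],[0,0,0],[0,0,0],[0,0,0],[0,0,0]]}'
python3 -c "
from h import *
st();go([.659,-.221,.074],82.3)"
```

```text
time_s: 8.75
position: [0.657, -0.2212, 0.0981]
tool_rot: [[-0.001, 0.135, 0.991], [0.001, 0.991, -0.135], [-1.0, 0.001, -0.001]]
ft_force: [0.7, 0.2, 1.0]
grip_width: 0.0853
t 8.75 p [ 0.657  -0.2212  0.0981] yaw 82.26 F [0.7 0.2 1. ] w 0.0853 q [ -28.4   42.2   59.5    0.    78.3 -110.6]
tr [0.0241 0.0005 0.002 ] dr [-0.0007 -0.0011 -0.0006] t 8.75
```

```bash

python3 -m crank '{"hand":[0,0,0,80,120],"translation":[[0.012,0,0.002],[0.024,0,0.002],[0.024,0,0.002],[0.024,0,0.002],[0.024,0,0.002]],"dr":[[0,0,0],[0,0,0],[0,0,0],[0,0,0],[0,0,0]]}' 30
python3 -m crank '{"hand":[150,180,220,255,255],"translation":[[0,0,0],[0,0,0],[0,0,0],[0,0,0],[0,0,0]],"dr":[[0,0,0],[0,0,0],[0,0,0],[0,0,0],[0,0,0]]}' 30
python3 -m crank '{"hand":[255,255,255,255,255],"translation":[[0,0,0],[0,0,0],[0,0,0],[0,0,0],[0,0,0]],"dr":[[0,0,0],[0,0,0],[0,0,0],[0,0,0],[0,0,0]]}' 50
```

```text
time_s: 9.25
position: [0.6593, -0.2213, 0.0728]
tool_rot: [[-0.001, 0.134, 0.991], [0.001, 0.991, -0.134], [-1.0, 0.001, -0.001]]
ft_force: [-0.9, -0.4, -0.4]
grip_width: 0.0588
time_s: 9.75
position: [0.6592, -0.2214, 0.0727]
tool_rot: [[-0.001, 0.134, 0.991], [0.001, 0.991, -0.134], [-1.0, 0.001, -0.001]]
ft_force: [-0.3, 0.1, 2.0]
grip_width: 0.021
time_s: 10.25
position: [0.6592, -0.2214, 0.0728]
tool_rot: [[-0.001, 0.134, 0.991], [0.001, 0.991, -0.134], [-1.0, 0.001, -0.001]]
ft_force: [-1.2, -1.1, 4.6]
grip_width: 0.0208
```

```bash

python3 -m crank '{"hand":[255,255,255,255,255],"translation":[[-0.005,0,0],[-0.012,0,0],[-0.02,0,0],[-0.03,0,0],[-0.04,0,0]],"dr":[[0,0,0],[0,0,0],[0,0,0],[0,0,0],[0,0,0]]}'
python3 -m crank '{"hand":[255,255,255,255,255],"translation":[[-0.02,0,0],[-0.05,0,0],[-0.085,0,0],[-0.12,0,0],[-0.145,0,0]],"dr":[[0,0,0],[0,0,0],[0,0,0],[0,0,0],[0,0,0]]}'
python3 - <<'E'
from h import *
st();go([.542,.1655,.258],82.3)
c=cams.calibration("top");im,d=cams.get_image("top");P=cloud(c,d)
Q=P[175:232,240:295].reshape(-1,3);Q=Q[(Q[:,2]>.061)&(Q[:,2]<.073)&(np.hypot(Q[:,0]-.542,Q[:,1]-.1655)<.075)];print(Q.mean(0),len(Q))
g=im[175:232,240:295].copy();cv2.imwrite("pics/pan.png",cv2.resize(g,None,fx=5,fy=5))
E
```

```text
time_s: 10.75
position: [0.6592, -0.2212, 0.1133]
tool_rot: [[-0.002, 0.134, 0.991], [0.001, 0.991, -0.134], [-1.0, 0.001, -0.002]]
ft_force: [0.9, 0.2, -3.3]
grip_width: 0.0204
time_s: 11.25
position: [0.6595, -0.2214, 0.261]
tool_rot: [[0.001, 0.134, 0.991], [-0.0, 0.991, -0.134], [-1.0, -0.0, 0.001]]
ft_force: [0.3, 0.1, -3.7]
grip_width: 0.021
t 11.25 p [ 0.6595 -0.2214  0.261 ] yaw 82.28 F [ 0.3  0.1 -3.7] w 0.021 q [ -28.3   36.8   43.3    0.    99.8 -110.6]
tr [ 0.0027  0.3676 -0.1684] dr [-0.0004  0.0013  0.0002] t 11.25
[0.54326233 0.16548107 0.06762475] 1220
```

```bash

python3 -m crank '{"hand":[255,255,255,255,255],"translation":[[0,0.02,-0.009],[0,0.06,-0.0275],[0,0.10,-0.046],[0,0.14,-0.064],[0,0.18,-0.0825]],"dr":[[0,0,0],[0,0,0],[0,0,0],[0,0,0],[0,0,0]]}'
python3 -m crank '{"hand":[255,255,255,255,255],"translation":[[0,0.04,-0.018],[0,0.08,-0.037],[0,0.12,-0.055],[0,0.16,-0.073],[0,0.1876,-0.086]],"dr":[[0,0,0],[0,0,0],[0,0,0],[0,0,0],[0,0,0]]}'
python3 -m crank '{"hand":[255,255,255],"translation":[[0,0,0],[0,0,0],[0,0,0]],"dr":[[0,0,0],[0,0,0],[0,0,0]]}'
python3 - <<'E'
from h import *
st()
for n in ("wrist","side"):
    c=cams.calibration(n);im,d=cams.get_image(n);P=cloud(c,d);cv2.imwrite(f"pics/{n}4.png",im);np.save(f"pics/{n}4.npy",d);np.save(f"pics/{n}4E.npy",c["extrinsics"])
    m=((P[...,2]>.061)&(P[...,2]<.073)&(np.hypot(P[...,0]-.543,P[...,1]-.165)<.085));Q=P[m];print(n,len(Q),Q.mean(0),Q.min(0),Q.max(0))
    if n=="side":cv2.imwrite("pics/side4c.png",cv2.resize(im[60:240,180:340],None,fx=3.3,fy=3.3))
go([.543,.1655,.15],82.3)
E
```

```text
time_s: 11.8
position: [0.6008, -0.0304, 0.2573]
tool_rot: [[-0.002, 0.135, 0.991], [0.001, 0.991, -0.135], [-1.0, 0.001, -0.003]]
ft_force: [2.2, 0.6, -3.1]
grip_width: 0.0205
time_s: 12.3
position: [0.5404, 0.1679, 0.2579]
tool_rot: [[-0.002, 0.133, 0.991], [0.002, 0.991, -0.133], [-1.0, 0.001, -0.002]]
ft_force: [-0.5, -0.3, -2.5]
grip_width: 0.0207
time_s: 12.6
position: [0.5421, 0.1646, 0.2579]
tool_rot: [[-0.002, 0.135, 0.991], [0.001, 0.991, -0.135], [-1.0, 0.001, -0.002]]
ft_force: [0.5, -0.4, -3.1]
grip_width: 0.0208
t 12.6 p [0.5421 0.1646 0.2579] yaw 82.22 F [ 0.5 -0.4 -3.1] w 0.0208 q [  4.9  22.6  68.7   0.1  88.9 -77.3]
wrist 9346 [0.53021608 0.16795467 0.06619365] [0.48025484 0.10102259 0.06102392] [0.60207294 0.23000997 0.06909905]
side 1115 [0.54216285 0.16059214 0.06653417] [0.47994343 0.0970685  0.06115348] [0.60701402 0.2312017  0.07136748]
tr [0.1079 0.0011 0.0008] dr [-0.002  -0.0022 -0.0008] t 12.7
```

View pics/wrist4.png

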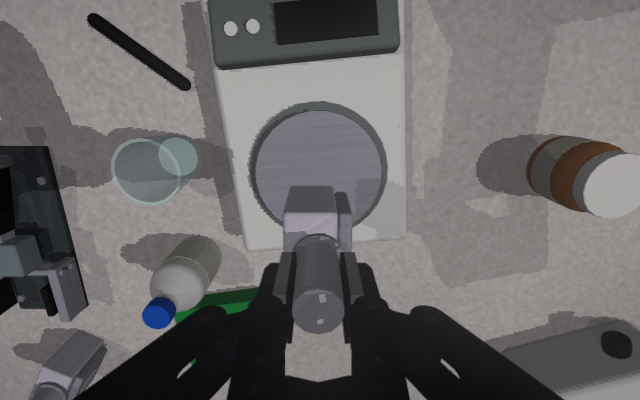

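View pics/side4c.png

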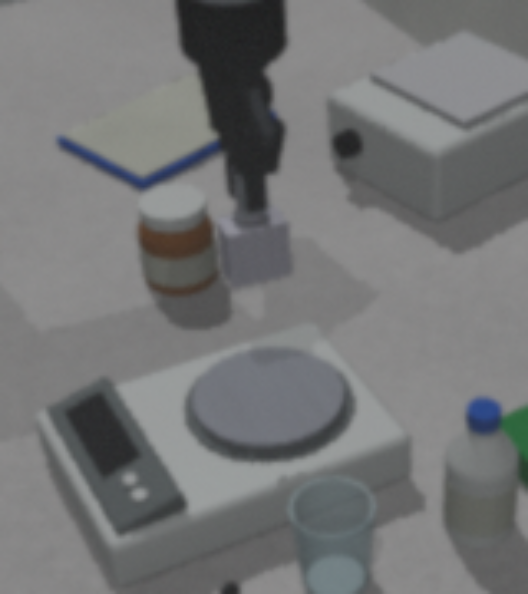

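```bash

python3 -m crank '{"hand":[255,255,255,255,255],"translation":[[0.02,0.001,0.001],[0.05,0.001,0.001],[0.08,0.001,0.001],[0.10,0.001,0.001],[0.11,0.001,0.001]],"dr":[[0,-0.002,-0.001],[0,-0.002,-0.001],[0,-0.002,-0.001],[0,-0.002,-0.001],[0,-0.002,-0.001]]}'
python3 -m crank '{"hand":[255,255,255,255,255],"translation":[[0.002,0,0],[0.004,0,0],[0.007,0,0],[0.009,0,0],[0.01,0,0]],"dr":[[0,0,0],[0,0,0],[0,0,0],[0,0,0],[0,0,0]]}'
python3 -m crank '{"hand":[255,255,255,255,255],"translation":[[0.001,0,0],[0.002,0,0],[0.003,0,0],[0.004,0,0],[0.005,0,0]],"dr":[[0,0,0],[0,0,0],[0,0,0],[0,0,0],[0,0,0]]}'
```

```text
time_s: 13.2
position: [0.5424, 0.1655, 0.1462]
tool_rot: [[-0.003, 0.136, 0.991], [-0.0, 0.991, -0.136], [-1.0, -0.001, -0.003]]
ft_force: [0.4, -0.1, -3.1]
grip_width: 0.0204
time_s: 13.7
position: [0.5429, 0.1665, 0.1383]
tool_rot: [[0.001, 0.134, 0.991], [0.0, 0.991, -0.134], [-1.0, 0.0, 0.001]]
ft_force: [-0.3, -0.7, -2.7]
grip_width: 0.021
time_s: 14.2
position: [0.5428, 0.1665, 0.133]
tool_rot: [[-0.0, 0.134, 0.991], [0.0, 0.991, -0.134], [-1.0, 0.0, -0.0]]
ft_force: [-0.6, -1.0, -2.4]
grip_width: 0.0207
```

```bash

python3 -m crank '{"hand":[255,255,255,255,255],"translation":[[0.0005,0,0],[0.001,0,0],[0.0015,0,0],[0.002,0,0],[0.002,0,0]],"dr":[[0,0,0],[0,0,0],[0,0,0],[0,0,0],[0,0,0]]}'
python3 -m crank '{"hand":[255,255,255,255],"translation":[[0.0005,0,0],[0.001,0,0],[0.001,0,0],[0.001,0,0]],"dr":[[0,0,0],[0,0,0],[0,0,0],[0,0,0]]}'
```

```text
time_s: 14.7
position: [0.5428, 0.1664, 0.131]
tool_rot: [[-0.0, 0.134, 0.991], [-0.0, 0.991, -0.134], [-1.0, -0.0, -0.0]]
ft_force: [0.3, -0.8, -2.7]
grip_width: 0.0207
time_s: 15.1
position: [0.5428, 0.1664, 0.1301]
tool_rot: [[0.0, 0.134, 0.991], [0.0, 0.991, -0.134], [-1.0, 0.0, 0.0]]
ft_force: [0.1, -0.8, -2.6]
grip_width: 0.0205
```

```bash

python3 -m crank '{"hand":[255,255,255],"translation":[[0.0005,0,0],[0.001,0,0],[0.001,0,0]],"dr":[[0,0,0],[0,0,0],[0,0,0]]}'
python3 -m crank '{"hand":[255,255,255],"translation":[[0.0005,0,0],[0.001,0,0],[0.001,0,0]],"dr":[[0,0,0],[0,0,0],[0,0,0]]}'
```

```text
time_s: 15.4
position: [0.543, 0.1665, 0.1298]
tool_rot: [[0.001, 0.134, 0.991], [-0.0, 0.991, -0.134], [-1.0, 0.0, 0.001]]
ft_force: [-2.1, 0.2, 5.6]
grip_width: 0.0204
time_s: 15.7
position: [0.5431, 0.1665, 0.1297]
tool_rot: [[0.002, 0.134, 0.991], [0.0, 0.991, -0.134], [-1.0, 0.0, 0.002]]
ft_force: [-3.3, -1.0, 12.6]
grip_width: 0.0206
```

```bash

python3 -m crank '{"hand":[255,255,255],"translation":[[-0.0012,0,0],[-0.0012,0,0],[-0.0012,0,0]],"dr":[[0,0,0],[0,0,0],[0,0,0]]}'
python3 -m crank '{"hand":[170,160,140,100,60],"translation":[[0,0,0],[0,0,0],[0,0,0],[0,0,0],[0,0,0]],"dr":[[0,0,0],[0,0,0],[0,0,0],[0,0,0],[0,0,0]]}' 20
python3 -m crank '{"hand":[20,0,0,0,0],"translation":[[0,0,0],[0,0,0],[-0.005,0,0],[-0.02,0,0],[-0.05,0,0]],"dr":[[0,0,0],[0,0,0],[0,0,0],[0,0,0],[0,0,0]]}'
python3 -m crank '{"hand":[0,0,0,0,0],"translation":[[-0.03,0,0],[-0.07,0,0],[-0.11,0,0],[-0.13,0,0],[-0.13,0,0]],"dr":[[0,0,0],[0,0,0],[0,0,0],[0,0,0],[0,0,0]]}'
python3 - <<'E'
from h import *
st()
c=cams.calibration("wrist");im,d=cams.get_image("wrist");P=cloud(c,d);cv2.imwrite("pics/w5.png",im)
s2,_=cams.get_image("side");cv2.imwrite("pics/side5.png",cv2.resize(s2[100:320,180:440],None,fx=3,fy=2.7))
for n,lo,hi,r in (("stem",.145,.175,.03),("block",.108,.125,.045),("pan",.061,.073,.075)):
    Q=P[(P[...,2]>lo)&(P[...,2]<hi)&(np.hypot(P[...,0]-.543,P[...,1]-.166)<r)];b=cv2.minAreaRect(Q[:,:2].astype(np.float32));print(n,len(Q),np.median(Q[:,2]),Q.max(0),b)
E
```

```text
time_s: 16.0
position: [0.5431, 0.1664, 0.1298]
tool_rot: [[0.001, 0.134, 0.991], [0.0, 0.991, -0.134], [-1.0, 0.0, 0.001]]
ft_force: [-1.1, -0.2, 5.4]
grip_width: 0.0208
time_s: 16.5
position: [0.5428, 0.1664, 0.1291]
tool_rot: [[-0.0, 0.134, 0.991], [-0.0, 0.991, -0.134], [-1.0, -0.0, -0.0]]
ft_force: [-0.1, -0.0, -0.1]
grip_width: 0.0648
time_s: 17.0
position: [0.5419, 0.1663, 0.1785]
tool_rot: [[-0.004, 0.134, 0.991], [-0.0, 0.991, -0.134], [-1.0, -0.001, -0.004]]
ft_force: [0.7, 0.1, 0.3]
grip_width: 0.0855
time_s: 17.5
position: [0.5434, 0.1665, 0.3128]
tool_rot: [[0.007, 0.134, 0.991], [0.001, 0.991, -0.134], [-1.0, 0.001, 0.006]]
ft_force: [0.1, 0.3, 0.2]
grip_width: 0.0857
t 17.5 p [0.5434 0.1665 0.3128] yaw 82.28 F [0.1 0.3 0.2] w 0.0857 q [  5.1  21.2  62.    0.   96.4 -77.2]
stem 498 0.16098080382308186 [0.55420272 0.17770999 0.16286895] ((0.543505072593689, 0.1670375019311905), (0.020797939971089363, 0.02099979668855667), 38.65711975097656)
block 991 0.11587226244281357 [0.56869038 0.1874448  0.12497461] ((0.5436351895332336, 0.16718897223472595), (0.0353575237095356, 0.049518290907144547), 81.3062744140625)
pan 7513 0.06619609460152703 [0.60949242 0.22989374 0.07121092] ((0.5446166396141052, 0.1653880774974823), (0.12884432077407837, 0.12816688418388367), 82.68016815185547)
```

View pics/w5.png

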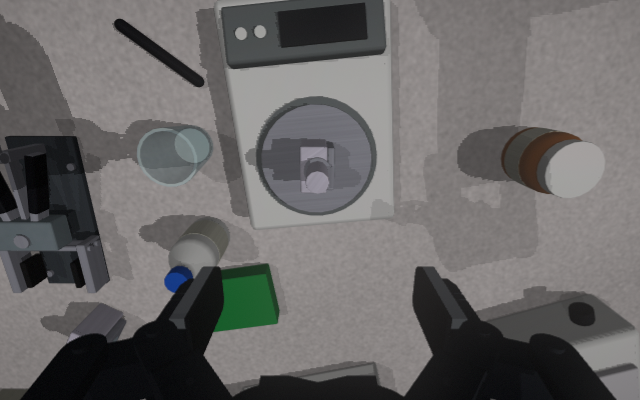

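View pics/side5.png

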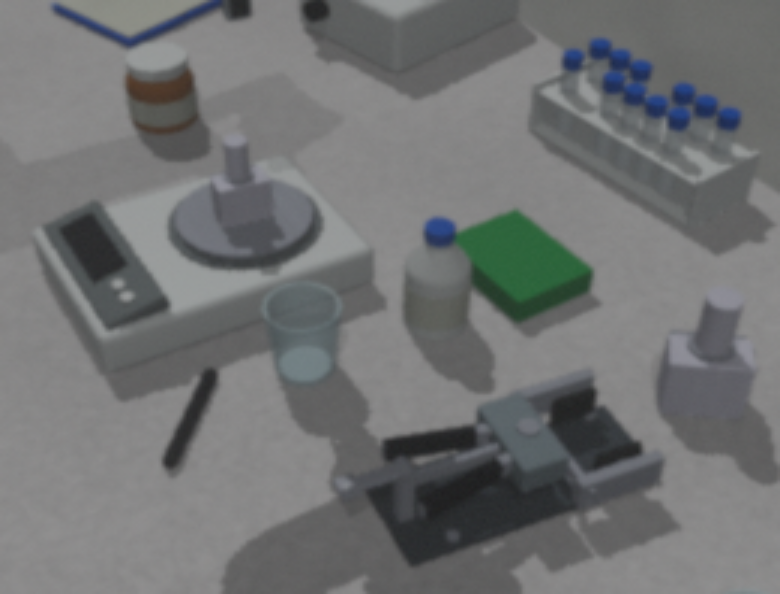

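The cell stands upright on the pan at (317,180) in the wrist view. Its stem is about 2 mm from the pan centre and the cover is shut, with a block width of about 36 mm. The pliers are open and the bystanders have not moved, so I'm handing the job in.

```bash
python3 -c "
from rig import env
print(env.close_job())"
```

```text
the job is handed in; nothing more can be done
None
```

The job is done and handed in at about 17.6 s of robot time. I squeezed the handles until the pliers locked and let go. I then pressed the release lever down and they sprang open. Finally I lifted the closed cell out by its stem and stood it in the middle of the balance's pan.

What the checks showed:
- **Lock:** after I let go, the handles stayed closed and the lever paddle measured 103 mm above the bench, as it should when locked.
- **Release:** after the press, the paddle measured 77 mm and the handles were open again. I could not see the moment of release; the force readings I took during the press stayed below 1 N.
- **Cover:** the cell's block measured about 35.5 mm across at the end, against 36 mm when shut. I judged this by size and in the pictures only.
- **Placing:** I lowered the cell until it touched the pan, pressing down with at most about 13 N, and eased off before letting go. It stands upright with its stem within about 2 mm of the pan's centre.
- **Bystanders:** in the last pictures the things near the pliers and the balance, including the larger cell, stand where they were. I judged that by eye and did not measure it. The robot was clear of everything.

While I squeezed, the fingers also met an upward force of about 12 N, well within the limits. No check failed or disagreed.

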